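# Unlock and shift the die shuttle

### The job

Unlock the die shuttle beside the badge press: draw the lock pin back out of the carriage by its red handle and park it, with the handle tipped over and lying down in the side notch of the blue housing. Then slide the carriage with the chrome die cup along its guides, fully home against the stop at its other end. Leave the pin parked, and do not disturb the tape roll and the badge shell lying in front.

Things in the scene. Friction and masses are not known exactly. Their poses are not given: they have to be found in the camera images.
- shuttle: Fixed die shuttle; aluminium base plate 182 x 124 x 8 mm. Origin: centre of its underside, z up; all coordinates given are in this frame, mm. Blue pin housing x -85..-3, y 5..45, top z = 49; bore along x at y = 25, z = 34. Carriage at the +x end: nose block x 5..27, top z = 48; table x 27..89, top z = 22, 60 wide. It slides 50 towards -y between low stops (y = +-56..62, top z = 20).
- notch (a point): Corner of the L-shaped slot for the handle, on the bore's axis (x = -57, y = 25, z = 34), axes as the shuttle's. The slot's straight run, 11 wide, goes from x = -15 to -64.5 in the housing's top at y = 25; at its -x end the open side notch, x -64.5..-49.5, leads out through the housing's -y side (notch floor z = 30, housing side y = 5).
- lock_pin: Loose steel pin, diameter 16, length 86 mm, lying along x in the bore, nose (+x end, 46 mm from origin) some 20 mm deep in the carriage. Origin on its axis under the handle; z along the handle. Starts upright, origin at x = -21; drawn 36 mm to -x it is clear and the handle is at the notch. Friction holds it; tipped past about 40 degrees the handle falls level in the notch, to -y.
- handle (a point): Centre of the lock pin's red grip, a cylinder of diameter 14 and length 22 mm, 35 mm from the pin's axis; the handle ends 46 mm from the axis. Below the grip is a bare stem of 8 mm diameter. Upright, the grip spans z 58..80 above the worktop.
- carriage (a joint): Travel of the carriage, m: 0 at the locked end (die at y = +25 in the shuttle's frame), 0.05 at the other end (die at y = -25). It needs about 2 N; the pin blocks it while in its bore.
- die_top (a point): Centre of the rim of the chrome die cup fixed on the carriage: 48 mm diameter, z = 22 to 60 (two small lugs on the rim to z = 70). Pushing the cup, or the nose block, on its +y side moves the carriage to -y.
- tape_roll: Green roll of tape, lying flat, 48 mm diameter, 16 mm high; origin at the centre of its underside. Leave alone.
- shell: Bare steel badge shell, 56 mm diameter, 6 mm high; origin at the centre of its underside. Leave alone.

How it is judged:
By the outcome, as a careful person would: the job done as asked, in the order asked, and still so for the second after the job is handed in, with the robot touching nothing.
It also fails if it takes over 48 s, if anything falls off the work surface, if the arm or the gripper's body presses on something with over 40 N, if the wrist force passes 120 N, or if a joint passes its speed limit or range.

### The arm

A 6-joint arm with a two-finger parallel gripper is mounted at the origin on a cart in front of the work surface, level with it; the furniture and walls round the work are solid. World frame = base frame: x ahead of the robot, y to its left, z up, the work surface at z = 0. Lengths are in m, angles in rad, forces in N, time in s.
With the tool pointing down it reaches from about 0.25 to 0.725 m from the base axis. Payload 4 kg.
Tool frame: the origin (TCP) lies at the very end of the fingers, on their centre line; the grasp point (between the pads) lies 19 mm behind it; z points along the fingers, y is the line along which they close (so a half turn about z gives the same grasp; the last joint's range is limited). The gripper opens to 85 mm and grips with 20 to 120 N. Pads are 22 mm wide; open, the fingers measure 114 mm over their backs; the gripper's body (76 mm by 85 mm) begins 54 mm behind the grasp point. The pads swing forward as they close: fully open they stand 13 mm farther back than shut.
Start: joints at [1.243, 0.241, 0.005, 1.335, 0, 1.571], TCP at [0.161, 0.473, 0.231] pointing down, gripper open.
Joint ranges: [-2.72, 2.72], [-1.05, 1.87], [-1.09, 1.28], [-1.99, 2.15], [-1.42, 1.44], [-3.14, 3.14]. Speed limits (rad/s): [2.79, 2.79, 3.14, 3.14, 3.14, 3.14].

### API

Orientations are given as a unit quaternion [x, y, z, w].
In Python, from workcell import * gives the robot as it stands. The module is installed in compiled form; this text tells all that it offers.
- The arm moves only by the tool send_rows, never from a script. Its argument "steps" is text: rows parted by semicolons, each of 7 numbers parted by spaces: the opening, from -1 (shut) to 1 (fully open), then the shift along the world's x, y, z in m, then the turn, a rotation vector about the world's x, y, z in rad. A call has exactly 5 rows; each row shifts and turns the commanded pose from where the row before left it; what a row does not reach is not made up. A row lasts 1/12 s, in which the tool goes at most 41.7 mm and 7.16 degrees, less where a joint would pass 70% of its speed; a pose out of reach is approached as far as the arm can. A call is refused whole if a number of a shift passes 0.0417 or a number of a turn 0.125, either way. A call with a gripper value outside its range is refused whole. The fingers move at their own pace and stop on an object; the grip force is fixed at half the most. Time passes only in rows, so rows that do not move let the fingers close, or fill a call up. It gives the time, the measured TCP pose, the force, the opening and the grip force at its end, in the units of the state.
- get_obs(): the state, without advancing time (a new reading comes with each control period).
- camera(name): name is "scene" or "top" or "wrist"; returns a dict with "frame" (400x640x3 uint8, red, green, blue), "range_z" (400x640 float32, m along the optical axis (not along the pixel's ray), 0 where there is no reading), "camera_matrix" (3x3 intrinsics, pixels), "extrinsics" (4x4, takes a point from world to camera coordinates); the wrist camera has in their place "T_tool_cam" (4x4, takes a point from camera to tool coordinates, whose origin is the TCP and whose axes are the flange's). Camera axes: x right, y down, z forward; pixel columns grow to the right and rows downward; lengths in m; the calibration is good to about 2 mm. A picture is of the moment at which its call begins: read the wrist's pose just before it.
- job_done(): hands the job in; it is judged then, once.
The state is a dict: "clock": time; "joint_pos": joint angles; "joint_vel": joint speeds; "tau": joint torques, N m; "eef_pos": TCP position; "tool_rot": TCP orientation; "ft_force": force on the tool from outside, world axes, zero at the start; "ft_torque": the same for the moment, N m; "grip_width": finger opening in m; "grasp_force": force on a finger pad.
Only numpy, scipy, OpenCV 4.12 (cv2) and the standard library are available. Lean on these libraries where they do the work, as an engineer would, in place of code of your own. Each camera call takes 0.05 s, during which the arm holds its last target. There are 200 camera calls.

## Working session

There is one attempt and no reset: what is moved stays moved. The work goes in short steps, Python scripts to look and compute and a tool call to move; the robot and the scene stay as the last step left them, time stands still between calls to the robot, and variables do not carry over. Pictures are saved under pics/ and viewed, at most 10 in all, crops included, and the job is handed in when it is done.

Besides the shell and the picture viewer there is one more tool, called after "Request:" as name(argument=value, ...), one argument or row to a line, values as JSON. send_rows: Moves the arm, as the interface text tells. Its arguments: {"type":"object","properties":{"steps":{"type":"string"}},"required":["steps"]}

```bash
mkdir -p pics
cat > h.py <<'E'
from workcell import *
import numpy as np, cv2
def snap(n,f):
    c=camera(n); cv2.imwrite('pics/'+f+'.png',c['frame'][:,:,::-1]); np.savez('pics/'+f+'.npz',**c); return c
def world(c):
    K=c['camera_matrix'];z=c['range_z'];v,u=np.mgrid[:400,:640]
    P=np.stack([(u-K[0,2])/K[0,0]*z,(v-K[1,2])/K[1,1]*z,z],-1)
    E=np.linalg.inv(c['extrinsics']); return P@E[:3,:3].T+E[:3,3]
E
python3 - <<'E'
from h import *
c=snap('top','top1');snap('scene','sc1')
o=get_obs();print({k:np.round(v,3) for k,v in o.items()})
E
```

```text
{'clock': np.float64(0.1), 'joint_pos': array([1.243, 0.241, 0.004, 1.335, 0.   , 1.571]), 'joint_vel': array([ 0.002, -0.003,  0.003,  0.   , -0.   ,  0.002]), 'tau': array([ 0.0000e+00, -3.7314e+01,  2.5301e+01,  1.1000e-02, -0.0000e+00,
        0.0000e+00]), 'eef_pos': array([0.161, 0.473, 0.23 ]), 'tool_rot': array([ 0.163,  0.987, -0.001, -0.   ]), 'ft_force': array([ 0.113,  0.46 , -0.685]), 'ft_torque': array([-0.017,  0.013,  0.069]), 'grasp_force': np.float64(0.0), 'grip_width': np.float64(0.085)}
```

View pics/top1.png

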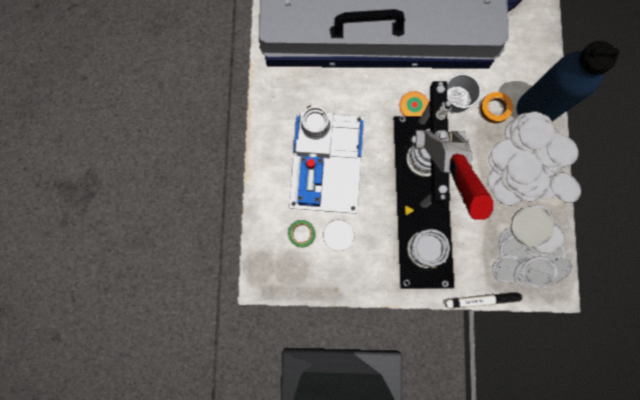

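View pics/sc1.png

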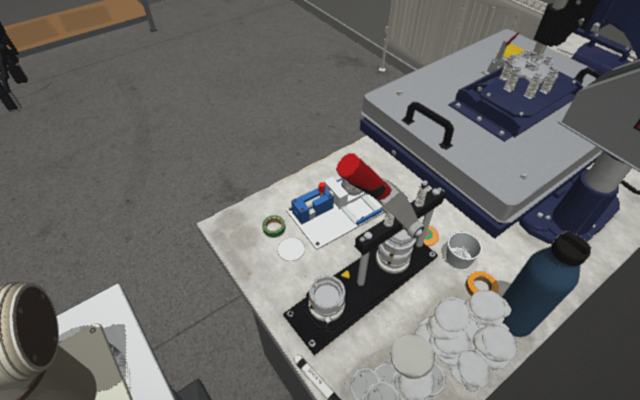

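The top view shows the shuttle at about (290–363, 113–212): red grip at (311,163), die cup at (316,122), blue housing around (311,180), and the tape and shell at (302,233) and (339,235). The press is to its right.

Run:
```python
from h import *
c=dict(np.load('pics/top1.npz'));W=world(c);f=c['frame'].astype(int)
print(np.round(np.linalg.inv(c['extrinsics']),3).tolist(), c['camera_matrix'].tolist())
for u,v in [(311,163),(316,122),(302,225),(339,235),(345,190),(345,130),(270,150),(320,290),(440,160),(378,50),(600,250),(310,195)]: print(u,v,np.round(W[v,u],3))
R,G,B=f[...,0],f[...,1],f[...,2]
roi=np.zeros(R.shape,bool);roi[100:220,280:370]=1
for n,m in [('red',(R>120)&(G<80)&(B<80)&roi),('blue',(B>R+40)&(B>80)&roi),('die',roi&(W[...,2]>.055)),('plate',roi&(W[...,2]>.005)&(W[...,2]<.012))]:
    P=W[m];print(n,len(P),np.round(P.min(0),3),np.round(P.max(0),3),np.round(np.median(P,0),3))
m=roi&(W[...,2]>.005)
r=cv2.minAreaRect(W[roi&(W[...,2]>.0055)&(W[...,2]<.011)][:,:2].astype(np.float32));print(r,cv2.boxPoints(r))
m=roi&(W[...,2]>.045)&(W[...,2]<.053)&(B>R+30)
r=cv2.minAreaRect(W[m][:,:2].astype(np.float32));print('housing',r,cv2.boxPoints(r))
cv2.imwrite('pics/crop.png',cv2.resize(c['frame'][100:260,270:380,::-1],None,fx=3.7,fy=3.7,interpolation=cv2.INTER_CUBIC))
```

```text
[[0.024, -0.984, 0.174, 0.382], [-0.999, -0.019, 0.032, 0.035], [-0.029, -0.175, -0.984, 0.915], [0.0, 0.0, 0.0, 1.0]] [[506.1492410595134, 0.0, 316.084757705882], [0.0, 506.1492410595134, 188.42715013580286], [0.0, 0.0, 1.0]]
311 163 [0.573 0.072 0.081]
316 122 [0.658 0.067 0.04 ]
302 225 [ 0.476  0.09  -0.003]
339 235 [0.459 0.022 0.008]
345 190 [0.541 0.013 0.007]
345 130 [0.654 0.014 0.005]
270 150 [ 0.615  0.153 -0.001]
320 290 [ 0.361  0.054 -0.004]
440 160 [ 0.542 -0.108  0.246]
378 50 [ 0.742 -0.033  0.155]
600 250 [ 0.438 -0.401  0.075]
310 195 [0.524 0.074 0.047]
red 42 [0.568 0.068 0.075] [0.579 0.079 0.082] [0.573 0.074 0.079]
blue 1027 [ 0.382 -0.018 -0.003] [0.679 0.109 0.915] [0.561 0.077 0.048]
die 293 [0.382 0.035 0.055] [0.682 0.091 0.915] [0.641 0.071 0.06 ]
plate 3360 [ 0.5   -0.019  0.005] [0.706 0.116 0.012] [0.572 0.023 0.008]
((0.6036170721054077, 0.04640773683786392), (0.1238052025437355, 0.20264096558094025), 86.94662475585938) [[ 0.49914312 -0.01001002]
 [ 0.70149636 -0.02080395]
 [ 0.708091    0.10282549]
 [ 0.5057378   0.11361942]]
housing ((0.5509673357009888, 0.07440446317195892), (0.04001116007566452, 0.08254388719797134), 86.84419250488281) [[0.5086567  0.0567013 ]
 [0.59107536 0.05215714]
 [0.593278   0.09210763]
 [0.5108593  0.09665179]]
```

View pics/crop.png

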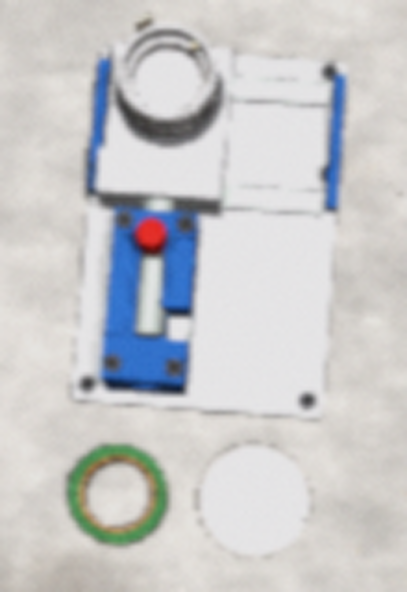

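The crop shows the red grip at about (150,235) in the crop, upright at the +x end of the slot, and the side notch opens at about (180,328). The shuttle origin comes out near (0.594, 0.047) with yaw −0.055. That predicts the handle at (0.574, 0.073), against (0.573, 0.074) measured, so they agree.

Request:
send_rows(
  steps="-0.1 0.0275 -0.0267 -0.006 0 0 -0.0865;-0.1 0.0275 -0.0267 -0.006 0 0 -0.0865;-0.1 0.0275 -0.0267 -0.006 0 0 -0.0865;-0.1 0.0275 -0.0267 -0.006 0 0 -0.0865;-0.1 0.0275 -0.0267 -0.006 0 0 -0.0865",
)

```text
clock: 0.52
eef_pos: [0.2991, 0.3383, 0.2007]
tool_rot: [0.373, 0.928, -0.0, -0.0]
ft_force: [0.3, 0.7, -0.1]
grip_width: 0.0386
grasp_force: 0.0
```

Request:
send_rows(
  steps="-0.1 0.0275 -0.0267 -0.006 0 0 -0.0865;-0.1 0.0275 -0.0267 -0.006 0 0 -0.0865;-0.1 0.0275 -0.0267 -0.006 0 0 -0.0865;-0.1 0.0275 -0.0267 -0.006 0 0 -0.0865;-0.1 0.0275 -0.0267 -0.006 0 0 -0.0865",
)

```text
clock: 0.93
eef_pos: [0.4367, 0.2046, 0.1707]
tool_rot: [0.563, 0.826, -0.0, -0.0]
ft_force: [0.5, 0.5, 0.6]
grip_width: 0.0383
grasp_force: 0.0
```

Request:
send_rows(
  steps="-0.1 0.0275 -0.0267 -0.006 0 0 -0.0865;-0.1 0.0275 -0.0267 -0.006 0 0 -0.0865;-0.1 0.0275 -0.0267 -0.006 0 0 -0.0865;-0.1 0.0275 -0.0267 -0.006 0 0 -0.0865;-0.1 0.0275 -0.0267 -0.006 0 0 -0.0865",
)

```text
clock: 1.35
eef_pos: [0.5742, 0.0712, 0.1404]
tool_rot: [0.728, 0.686, -0.0, -0.0]
ft_force: [0.6, 0.8, -0.1]
grip_width: 0.0384
grasp_force: 0.0
```

Request:
send_rows(
  steps="-0.1 0 0 0 0 0 0;-0.1 0 0 0 0 0 0;-0.1 0 0 0 0 0 0;-0.1 0 0 0 0 0 0;-0.1 0 0 0 0 0 0",
)

```text
clock: 1.77
eef_pos: [0.5727, 0.0741, 0.1417]
tool_rot: [0.725, 0.688, 0.0, -0.0]
ft_force: [0.5, -0.2, -0.8]
grip_width: 0.0384
grasp_force: 0.0
```

Run:
```python
from h import *
from scipy.spatial.transform import Rotation as Ro
o=get_obs();c=snap('wrist','w1')
R=Ro.from_quat(o['tool_rot']).as_matrix();print(o['eef_pos'],R.round(3).tolist(),o['grip_width'],o['joint_pos'])
T=np.eye(4);T[:3,:3]=R;T[:3,3]=o['eef_pos'];c['extrinsics']=np.linalg.inv(T@c['T_tool_cam'])
W=world(c);np.save('pics/w1W.npy',W);f=c['frame'].astype(int)
m=(f[...,0]>110)&(f[...,1]<70)&(f[...,2]<70)&(W[...,2]>.055)&(W[...,2]<.09)
P=W[m];print(len(P),P.min(0),P.max(0),np.median(P[P[:,2]>.077],0))
b=(f[...,2]>f[...,0]+30)&(W[...,2]>.045)&(W[...,2]<.053)
print(cv2.minAreaRect(W[b][:,:2].astype(np.float32)))
```

```text
[0.57267296 0.07407705 0.14171574] [[0.052, 0.999, -0.0], [0.999, -0.052, 0.0], [0.0, -0.0, -1.0]] 0.03838522702578372 [1.28542041e-01 4.43586935e-01 5.84167010e-02 1.18562847e+00
 1.84182176e-04 1.75158037e+00]
257 [0.56714741 0.06781718 0.07500167] [0.57855366 0.0796111  0.08102254] [0.57324025 0.07420926 0.0793295 ]
((0.5498470664024353, 0.07406415045261383), (0.04026297479867935, 0.08225329220294952), 86.82563018798828)
```

View pics/w1.png

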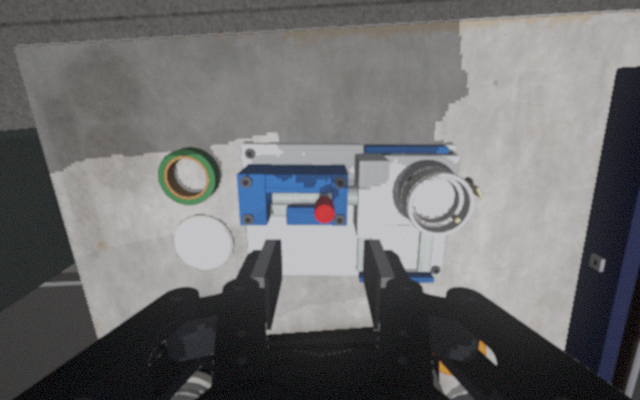

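The wrist view shows the red grip at (324,210) centred under the fingers, which straddle it along the slot. It measures (0.573, 0.074), top z 0.080. Next: descend and grip.

Request:
send_rows(
  steps="-0.1 0.0003 0 -0.03 0 0 0;-0.1 0.0003 0 -0.03 0 0 0;-0.1 0 0 -0.025 0 0 0;-0.1 0 0 0 0 0 0;-0.1 0 0 0 0 0 0",
)

```text
clock: 2.23
eef_pos: [0.5724, 0.0735, 0.0556]
tool_rot: [0.726, 0.688, -0.001, -0.001]
ft_force: [0.5, -1.3, 0.4]
grip_width: 0.0383
grasp_force: 0.0
```

Request:
send_rows(
  steps="-1 0 0 0 0 0 0;-1 0 0 0 0 0 0;-1 0 0 0 0 0 0;-1 0 0 0 0 0 0;-1 0 0 0 0 0 0",
)

```text
clock: 2.65
eef_pos: [0.5759, 0.0733, 0.0587]
tool_rot: [0.726, 0.688, 0.002, 0.001]
ft_force: [0.2, 0.3, 7.0]
grip_width: 0.0116
grasp_force: 58.9
```

Request:
send_rows(
  steps="-1 -0.003 0.0002 0 0 0 0;-1 -0.003 0.0002 0 0 0 0;-1 -0.003 0.0002 0 0 0 0;-1 -0.003 0.0001 0 0 0 0;-1 0 0 0 0 0 0",
)

```text
clock: 3.07
eef_pos: [0.5648, 0.0737, 0.0587]
tool_rot: [0.726, 0.687, 0.003, 0.002]
ft_force: [3.7, -0.5, 5.4]
grip_width: 0.0116
grasp_force: 58.8
```

```bash
cat >> h.py <<'E'
def red(n):
    c=snap('top',n);W=world(c);f=c['frame'].astype(int);q=np.zeros((400,640),bool);q[100:220,280:370]=1
    m=(f[...,0]>110)&(f[...,1]<80)&(f[...,2]<80)&q;print('px',m.sum(), W[m].min(0).round(3) if m.any() else '',W[m].max(0).round(3) if m.any() else '')
E
python3 -c "
from h import *
red('top2')
o=get_obs();c=snap('wrist','w2');s=snap('scene','sc2')
a=cv2.resize(s['frame'][150:260,260:400],(636,500))
cv2.imwrite('pics/m2.png',np.hstack([a])[:,:,::-1]);print(o['eef_pos'],o['ft_force'],o['grip_width'])"
```

```text
px 0  
[0.56481032 0.07368493 0.05875993] [ 2.89306224 -0.88393854  6.13256854] 0.01193335468098995
```

View pics/w2.png

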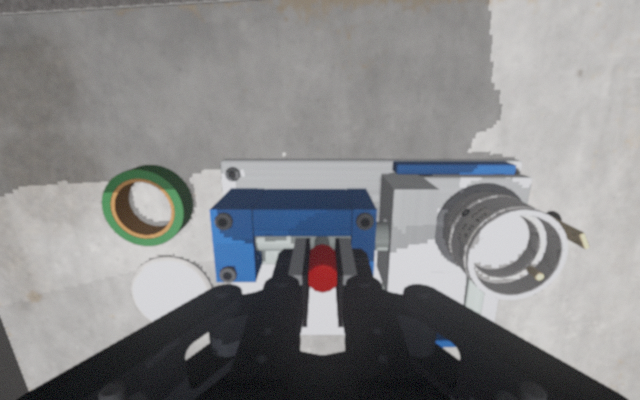

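The grip at (322,268) is between the pads and moving with the fingers. I'll keep drawing to TCP x ≈ 0.537.

Request:
send_rows(
  steps="-1 -0.004 0.0002 0 0 0 0;-1 -0.004 0.0002 0 0 0 0;-1 -0.004 0.0002 0 0 0 0;-1 -0.004 0.0002 0 0 0 0;-1 -0.004 0.0002 0 0 0 0",
)

```text
clock: 3.63
eef_pos: [0.5455, 0.0747, 0.0588]
tool_rot: [0.726, 0.687, 0.003, 0.003]
ft_force: [3.4, -0.1, 5.8]
grip_width: 0.0115
grasp_force: 58.7
```

Request:
send_rows(
  steps="-1 -0.004 0.0002 0 0 0 0;-1 -0.003 0.0002 0 0 0 0;-1 0 0 0 0 0 0;-1 0 0 0 0 0 0;-1 0 0 0 0 0 0",
)

```text
clock: 4.05
eef_pos: [0.5378, 0.0751, 0.0587]
tool_rot: [0.726, 0.687, 0.003, 0.002]
ft_force: [2.0, 0.0, 8.1]
grip_width: 0.0116
grasp_force: 58.8
```

Request:
send_rows(
  steps="-1 -0.0007 0 0 0 0 0;-0.2 0 0 0 0 0 0;-0.2 0 0 0 0 0 0;-0.2 0 0 0 0 0 0;-0.2 0 0 0 0 0 0",
)

```text
clock: 4.47
eef_pos: [0.5333, 0.0748, 0.0556]
tool_rot: [0.726, 0.688, -0.001, -0.001]
ft_force: [0.9, -1.0, 1.0]
grip_width: 0.0341
grasp_force: 0.0
```

Request:
send_rows(
  steps="-0.2 0 0 0.02 0 0 0;-0.2 0 0 0.03 0 0 0;-0.2 0 0 0.03 0 0 0;-1 0 0 0 0 0 0;-1 0 0 0 0 0 0",
)

```text
clock: 4.88
eef_pos: [0.5356, 0.0752, 0.138]
tool_rot: [0.726, 0.688, 0.002, 0.001]
ft_force: [-0.2, 0.4, -0.2]
grip_width: 0.0111
grasp_force: 0.0
```

```bash
cat >> h.py <<'E'
from scipy.spatial.transform import Rotation as Ro
def wrist(n):
    o=get_obs();c=snap('wrist',n);T=np.eye(4);T[:3,:3]=Ro.from_quat(o['tool_rot']).as_matrix();T[:3,3]=o['eef_pos']
    c['extrinsics']=np.linalg.inv(T@c['T_tool_cam']);W=world(c);f=c['frame'].astype(int);print('tcp',o['eef_pos'].round(4),o['joint_pos'].round(2))
    m=(f[...,0]>110)&(f[...,1]<70)&(f[...,2]<70)&(W[...,2]>.02)&(W[...,2]<.09)
    if m.any(): print('red',m.sum(),W[m].min(0).round(4),W[m].max(0).round(4))
    b=(f[...,2]>f[...,0]+30)&(W[...,2]>.045)&(W[...,2]<.053)
    if b.any(): print('housing',cv2.minAreaRect(W[b][:,:2].astype(np.float32)))
    return W
E
python3 -c "
from h import *
wrist('w3')"
```

```text
tcp [0.5356 0.0752 0.138 ] [ 0.14  0.37 -0.06  1.13  0.    1.76]
red 260 [0.5304 0.0696 0.0769] [0.5423 0.0809 0.0811]
housing ((0.5500767827033997, 0.07420147210359573), (0.039991967380046844, 0.08236853778362274), 86.65763854980469)
```

The pin is drawn 36 mm and still upright, with the handle at (0.536, 0.075) over the notch. Next I go to its +y side with the fingers shut and push it over.

Request:
send_rows(
  steps="-1 0.002 0.036 0 0 0 0;-1 0.001 0 -0.027 0 0 0;-1 0 0 -0.027 0 0 0;-1 0 0 -0.027 0 0 0;-1 0 0 0 0 0 0",
)

```text
clock: 5.35
eef_pos: [0.5311, 0.11, 0.0481]
tool_rot: [0.726, 0.688, -0.006, -0.004]
ft_force: [-1.2, 0.4, -1.3]
grip_width: 0.0002
grasp_force: 0.0
```

Request:
send_rows(
  steps="-1 0 -0.008 0 0 0 0;-1 -0.0005 -0.006 0 0 0 0;-1 -0.0005 -0.006 0 0 0 0;-1 -0.0005 -0.006 0 0 0 0;-1 0 0 0 0 0 0",
)

```text
clock: 5.77
eef_pos: [0.5367, 0.0835, 0.0568]
tool_rot: [0.727, 0.687, 0.001, 0.001]
ft_force: [0.1, 0.2, 0.0]
grip_width: 0.0
grasp_force: 0.0
```

Request:
send_rows(
  steps="-1 0 -0.006 0 0 0 0;-1 -0.0005 -0.006 0 0 0 0;-1 -0.0005 -0.006 0 0 0 0;-1 -0.0005 -0.004 0 0 0 0;-1 0 0 0 0 0 0",
)

```text
clock: 6.18
eef_pos: [0.5342, 0.062, 0.0553]
tool_rot: [0.727, 0.687, -0.0, 0.0]
ft_force: [-0.9, -0.6, -0.4]
grip_width: -0.0002
grasp_force: 0.0
```

Request:
send_rows(
  steps="-1 0 0 0.03 0 0 0;-1 0 0.0 0.03 0 0 0;-1 0 0 0.03 0 0 0;-1 0 0 0 0 0 0;-1 0 0 0 0 0 0",
)

```text
clock: 6.6
eef_pos: [0.5361, 0.0633, 0.1475]
tool_rot: [0.726, 0.688, 0.002, 0.001]
ft_force: [0.5, -0.9, 0.1]
grip_width: 0.0001
grasp_force: 0.0
```

```bash
python3 -c "
from h import *
wrist('w4')"
```

```text
tcp [0.5361 0.0633 0.1475] [ 0.12  0.36 -0.05  1.15  0.    1.74]
red 298 [0.5283 0.0313 0.0359] [0.5406 0.0504 0.0424]
housing ((0.5500737428665161, 0.07433668524026871), (0.0399450920522213, 0.0822066143155098), 87.1755142211914)
```

View pics/w4.png

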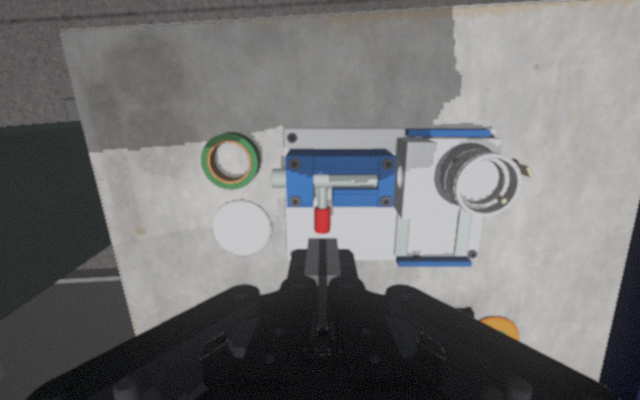

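The pin is parked: the red grip at (322,218) lies level in the side notch (top z 0.042), and the carriage is still at its start. I'll measure the die cup, then move to its +y side.

```bash
python3 -c "
from h import *
W=np.load('pics/w1W.npy');P=W[(W[...,2]>.056)&(W[...,2]<.064)&(W[...,0]>.6)&(W[...,0]<.72)&(W[...,1]>.03)&(W[...,1]<.12)]
print(cv2.minEnclosingCircle(P[:,:2].astype(np.float32)),P.min(0),P.max(0))
P=W[(W[...,2]>.065)&(W[...,2]<.075)&(W[...,0]>.6)&(W[...,0]<.72)&(W[...,1]>.0)&(W[...,1]<.12)];print(P.round(3)[::8])"
```

```text
((0.6576793193817139, 0.06900844722986221), 0.025195816531777382) [0.63301339 0.04387766 0.05601164] [0.68080428 0.09177052 0.06379511]
[[0.678 0.083 0.066]
 [0.677 0.082 0.066]
 [0.677 0.082 0.069]
 [0.678 0.081 0.07 ]
 [0.68  0.08  0.069]
 [0.678 0.078 0.068]
 [0.68  0.078 0.068]
 [0.681 0.077 0.069]
 [0.68  0.076 0.068]]
```

Request:
send_rows(
  steps="-1 0.024 0.0125 0 0 0 0;-1 0.024 0.0125 0 0 0 0;-1 0.024 0.0125 0 0 0 0;-1 0.024 0.0125 0 0 0 0;-1 0.02 0.0125 0 0 0 0",
)

```text
clock: 7.07
eef_pos: [0.6505, 0.1259, 0.1427]
tool_rot: [0.726, 0.688, -0.001, -0.001]
ft_force: [0.3, -0.1, 0.6]
grip_width: -0.0001
grasp_force: 0.0
```

Request:
send_rows(
  steps="-1 0 0 -0.025 0 0 0;-1 0 0 -0.025 0 0 0;-1 0 0 -0.02 0 0 0;-1 0 0 -0.01 0 0 0;-1 0 0 0 0 0 0",
)

```text
clock: 7.48
eef_pos: [0.6468, 0.1249, 0.06]
tool_rot: [0.726, 0.688, -0.004, -0.003]
ft_force: [-0.3, -0.3, -0.2]
grip_width: -0.0002
grasp_force: 0.0
```

Request:
send_rows(
  steps="-1 0.003 0 -0.013 0 0 0;-1 0.003 0 -0.013 0 0 0;-1 0 0 0 0 0 0;-1 0 0 0 0 0 0;-1 0 0 0 0 0 0",
)

```text
clock: 7.9
eef_pos: [0.6568, 0.1255, 0.0399]
tool_rot: [0.726, 0.688, 0.0, 0.0]
ft_force: [0.5, 1.2, -0.1]
grip_width: -0.0001
grasp_force: 0.0
```

Request:
send_rows(
  steps="-1 0 -0.005 0 0 0 0;-1 0 -0.005 0 0 0 0;-1 0 -0.005 0 0 0 0;-1 0 -0.004 0 0 0 0;-1 0 -0.004 0 0 0 0",
)

```text
clock: 8.32
eef_pos: [0.6565, 0.1021, 0.0397]
tool_rot: [0.726, 0.687, 0.001, -0.0]
ft_force: [-0.8, 2.4, 0.7]
grip_width: 0.0
grasp_force: 1.4
```

Request:
send_rows(
  steps="-1 -0.0002 -0.004 0 0 0 0;-1 -0.0002 -0.004 0 0 0 0;-1 -0.0002 -0.004 0 0 0 0;-1 -0.0002 -0.004 0 0 0 0;-1 -0.0002 -0.004 0 0 0 0",
)

```text
clock: 8.73
eef_pos: [0.6555, 0.0823, 0.0395]
tool_rot: [0.726, 0.688, 0.0, 0.0]
ft_force: [-0.5, 3.0, 0.7]
grip_width: -0.0003
grasp_force: 1.1
```

Request:
send_rows(
  steps="-1 -0.0002 -0.004 0 0 0 0;-1 -0.0002 -0.004 0 0 0 0;-1 -0.0002 -0.004 0 0 0 0;-1 -0.0002 -0.004 0 0 0 0;-1 -0.0002 -0.004 0 0 0 0",
)

```text
clock: 9.15
eef_pos: [0.6544, 0.0621, 0.0393]
tool_rot: [0.726, 0.688, 0.0, 0.0]
ft_force: [0.1, 2.9, 1.4]
grip_width: -0.0001
grasp_force: 1.1
```

Request:
send_rows(
  steps="-1 -0.0002 -0.003 0 0 0 0;-1 -0.0002 -0.002 0 0 0 0;-1 -0.0002 -0.002 0 0 0 0;-1 0 -0.001 0 0 0 0;-1 0 -0.001 0 0 0 0",
)

```text
clock: 9.57
eef_pos: [0.6539, 0.0534, 0.0393]
tool_rot: [0.726, 0.688, 0.0, 0.0]
ft_force: [0.7, 2.0, 1.6]
grip_width: 0.0004
grasp_force: 1.6
```

Now 1 mm steps until the stop shows in the force.

Request:
send_rows(
  steps="-1 0 -0.001 0 0 0 0;-1 0 -0.001 0 0 0 0;-1 0 0 0 0 0 0;-1 0 0 0 0 0 0;-1 0 0 0 0 0 0",
)

```text
clock: 9.98
eef_pos: [0.6538, 0.0534, 0.0393]
tool_rot: [0.726, 0.688, 0.001, -0.001]
ft_force: [0.6, 6.6, 1.0]
grip_width: -0.0002
grasp_force: 3.0
```

Request:
send_rows(
  steps="-1 0 -0.001 0 0 0 0;-1 0 -0.001 0 0 0 0;-1 0 0 0 0 0 0;-1 0 0 0 0 0 0;-1 0 0 0 0 0 0",
)

```text
clock: 10.4
eef_pos: [0.6538, 0.0533, 0.0394]
tool_rot: [0.725, 0.689, 0.002, -0.002]
ft_force: [1.0, 10.7, 1.3]
grip_width: -0.0001
grasp_force: 5.1
```

Request:
send_rows(
  steps="-1 0 0.01 0 0 0 0;-1 0 0.02 0 0 0 0;-1 0 0.02 0 0 0 0;-1 0 0 0.01 0 0 0;-1 0 0 0.03 0 0 0",
)

```text
clock: 10.82
eef_pos: [0.6494, 0.0995, 0.0739]
tool_rot: [0.725, 0.688, -0.005, -0.003]
ft_force: [-0.1, -0.4, -1.7]
grip_width: 0.0005
grasp_force: 0.0
```

Request:
send_rows(
  steps="-1 0 0 0.04 0 0 0;-1 -0.03 0 0.03 0 0 0;-1 -0.03 0 0.0 0 0 0;-1 0 0 0 0 0 0;-1 0 0 0 0 0 0",
)

```text
clock: 11.23
eef_pos: [0.5925, 0.0985, 0.1492]
tool_rot: [0.726, 0.688, -0.001, 0.0]
ft_force: [0.6, -0.0, -0.3]
grip_width: -0.0
grasp_force: 0.0
```

```bash
python3 -c "
from h import *
W=wrist('w5')
P=W[(W[...,2]>.056)&(W[...,2]<.064)&(W[...,0]>.6)&(W[...,0]<.72)&(W[...,1]>-.03)&(W[...,1]<.1)]
print(cv2.minEnclosingCircle(P[:,:2].astype(np.float32)))"
```

```text
tcp [0.5925 0.0985 0.1492] [ 0.17  0.48  0.14  1.23 -0.    1.79]
red 271 [0.5295 0.0309 0.0361] [0.5412 0.0508 0.0415]
housing ((0.5497154593467712, 0.0741669237613678), (0.04065084084868431, 0.08240985870361328), 86.9114990234375)
((0.6542834043502808, 0.022354232147336006), 0.02418692596256733)
```

View pics/w5.png

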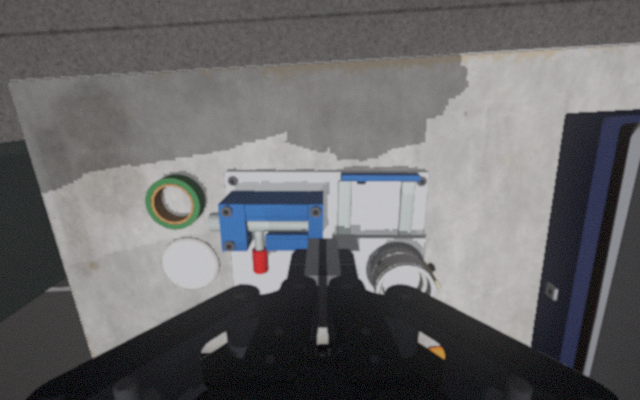

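The carriage is at the −y end (cup at about (405,280)), the pin is parked with the grip at (260,260), and the tape and shell look unmoved. The cup's measured position is partly hidden by the fingers, so I'll check with the top camera before handing in.

```bash
python3 -c "
from h import *
a=dict(np.load('pics/top1.npz'));c=snap('top','top9')
for k in (a,c):
    W=world(k)
    P=W[(W[...,2]>.055)&(W[...,2]<.065)&(W[...,0]>.625)&(W[...,0]<.69)&(W[...,1]>-.03)&(W[...,1]<.11)]
    print(len(P),P.min(0).round(4),P.max(0).round(4))
    P=W[(W[...,2]>.044)&(W[...,2]<.05)&(W[...,0]>.602)&(W[...,0]<.617)&(W[...,1]>-.03)&(W[...,1]<.11)]
    print('nose',len(P),P.min(0).round(4),P.max(0).round(4))
"
```

```text
183 [0.633  0.0454 0.0551] [0.6818 0.0915 0.0647]
nose 268 [0.602  0.0411 0.044 ] [0.6169 0.1011 0.0499]
83 [ 0.633  -0.0039  0.0554] [0.6787 0.023  0.0633]
nose 57 [ 0.6024 -0.0083  0.0448] [0.6166 0.0041 0.0497]
```

```bash
python3 -c "
from workcell import *
print(job_done())"
```

```text
the job is handed in; nothing more can be done
None
```

The job is handed in: the pin is drawn out and parked with its handle lying in the side notch, and the carriage is pushed home against its −y stop (measured travel about 49–50 mm, and it held against an 11 N push). The robot never went near the tape roll or the shell.

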